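Draw the filter slide out of the fluorescence reader and stow it

TASK

Draw the filter slide with the orange knob straight out of the channel in the side of the tube reader, holding it only by its knob and keeping it level so that it does not bind. Carry it flat and lay it gently, filters up, in the empty berth of its storage tray, let go, and leave everything else as it is.

Things in the scene. Friction and masses are not known exactly. Their poses are not given: they have to be found in the camera images.
- reader: Tube fluorescence reader, fixed: off-white case, x -80 to +120, y -100 to +100 mm, 95 mm high, black band round it; tilted display on its -x side (to x = -135 mm); tube block on top (to 120 mm high). Origin at bench level in line with the filter channel, z up. The channel runs level along y and opens in the -y face: the slide comes out towards -y.
- reader_lid (a point): Middle of the top edge of the reader's raised lid, about 205 mm above the bench; the lid stands along the reader's +x edge (x 90 to 145 mm, y -85 to +85 mm in the reader's axes).
- slot_mouth (a point): Middle of the lower edge of the channel's mouth, 60 mm above the bench in the reader's -y face; axes as the reader's. The channel is 37 mm wide (x), 10.5 mm high and 108 mm deep (towards +y), with a steel frame round the mouth.
- slide: The loose filter slide to draw out, about 85 g, balanced near its origin: black bar 34 (x) x 166 (y) x 8 mm with an upright orange knob on top of its outer (-y) end. Origin in the middle of the bar's underside; y points along the bar to its inner end, z up. At the start it lies on the channel's floor, parallel to it (1.5 mm play each side, 2.5 above), 88 to 105 mm of the bar inside. Only friction holds it.
- slide_bar: The slide's bar without the knob, with three round 25 mm filters (blue, green, amber) on its top; same origin and axes as the slide. Not to be touched with the fingers.
- slide_tip (a point): Middle of the inner end of the slide's bar (83 mm from the slide's origin towards +y, 4 mm above its underside).
- slide_grip (a point): On the axis of the slide's orange knob (upright, round, 18 mm across, from 8 to 46 mm above the bar's underside), 36 mm above the underside, 10 mm below the knob's top, and 71 mm from the slide's origin towards -y; axes as the slide's. At the start the knob's near side stands 40 to 57 mm clear of the case.
- tray: Grey storage tray, fixed, 156 (x) x 206 mm (y), floor 5 mm, walls to 18 mm high. Two blue-lined berths, 50 x 190 mm inside, run along its y axis, centred at x = -35 and +35 mm, with a 20 mm rib between. Origin in its middle at bench level.
- free_berth (a point): Middle of the floor of the empty berth (tray x = -35 mm, y = 0, 5 mm above the bench); axes as the tray's.
- spare: Another filter slide of the same shape with a white knob, lying in the tray's other berth (tray x = +35 mm), its knob at the -y end. Stays where it is.
- tip_box: Blue pipette-tip box with clear lid, 80 x 120 x 56 mm; bystander.
- tube_rack: Green tube rack, 70 x 110 x 28 mm, tubes to 41 mm; bystander.
- reagent: Reagent bottle with red cap, 60 mm across, 115 mm high; bystander.

How it is judged:
By the outcome, as a careful person would: the job done as asked, in the order asked, and still so for the second after the job is handed in, with the robot touching nothing.
It also fails if it takes over 48 s, if anything falls off the work surface, if the arm or the gripper's body presses on something with over 40 N, if the wrist force passes 120 N, or if a joint passes its speed limit or range.

ROBOT

A 7-joint arm with a two-finger parallel gripper is mounted at the origin on the work surface. World frame = base frame: x ahead of the robot, y to its left, z up, the work surface at z = 0. Lengths are in mm, angles in rad, forces in N, time in s.
With the tool pointing down it reaches from about 350 to 900 mm from the base axis. Payload 19.9 kg.
Tool frame: the origin (TCP) lies on the centre line of the jaws, within the pads' length; the fingertips stand 11 mm ahead of it and the grasp point (between the pads) lies 8 mm behind it; y points along the fingers, z is the direction in which the jaws open and shut, and the axes are right-handed (so a half turn about y gives the same grasp; the last joint's range is limited). The gripper opens to 85 mm and grips with 20 to 120 N. Pads are 22 mm wide; open, the fingers measure 114 mm over their backs; the gripper's body (76 mm by 85 mm) begins 54 mm behind the grasp point. The pads swing forward as they close: fully open they stand 13 mm farther back than shut.
Start: joints at [-1.228, 0.417, -0.01, 1.614, 0.005, 1.111, -0.053], TCP at [234.017, 579.516, 242.26] pointing down, gripper open.
Joint ranges: [-2.81, 2.81], [-0.39, 2.02], [-1.27, 1.25], [0.06, 2.57], [-1.19, 4.33], [0.19, 2], [-2.82, 2.82]. Speed limits (rad/s): [1.89, 1.89, 2.39, 2.39, 3.01, 3.01, 3.01].

INTERFACE

Orientations are given as a unit quaternion [w, x, y, z].
In Python, from workcell import manip, eyes, order gives the robot as it stands.
- The arm moves only by the tool send_rows, never from a script. Its argument "targets" is a list of rows, each a list of 7 numbers: the turn, a rotation vector about the world's x, y, z in rad, then the shift along the world's x, y, z in mm, then the finger opening in mm, from 0 to 85.4. In form: [[ax, ay, az, x, y, z, fingers], ...]. A call has 1 to 5 rows; each row shifts and turns the commanded pose from where the row before left it; what a row does not reach is not made up. A row lasts 1/10 s, in which the tool goes at most 50 mm and 8.59 degrees, less where a joint would pass 70% of its speed; a pose out of reach is approached as far as the arm can. A call is refused whole if a number of a shift passes 50 or a number of a turn 0.15, either way. A call with a gripper value outside its range is refused whole. The fingers move at their own pace and stop on an object; "squeeze" is the grip in N (left out, the last holds). Time passes only in rows, so rows that do not move let the fingers close. It gives the time, the measured TCP pose, the force and the opening at its end, in the units of the state.
- manip.get_state(): the state, without advancing time (a new reading comes with each control period).
- eyes.camera(name): name is "scene" or "top" or "wrist"; returns a dict with "image" (420x560x3 uint8, red, green, blue), "camera_matrix" (3x3 intrinsics, pixels), "R" (3x3) and "t" (3): a world point X has camera coordinates R X + t. Camera axes: x right, y down, z forward; pixel columns grow to the right and rows downward; lengths in mm; the calibration is good to about 2 mm. A picture is of the moment at which its call begins. There is no depth.
- order.finish_job(): hands the job in, once; it reports no verdict.
The state is a dict: "clock": time; "joint_positions": joint angles; "qd": joint speeds; "effort": joint torques, N m; "tool_pos": TCP position; "orientation": TCP orientation; "force": force on the tool from outside, world axes, zero at the start; "wrist_torque": the same for the moment, N m; "grip_width": finger opening in mm.
Only numpy, scipy, OpenCV 4.12 (cv2) and the standard library are available. Lean on these libraries where they do the work, as an engineer would, in place of code of your own. Each camera call takes 0.05 s, during which the arm holds its last target. There are 200 camera calls.

## Working session

There is one attempt and no reset: what is moved stays moved. The work goes in short steps, Python scripts to look and compute and a tool call to move; the robot and the scene stay as the last step left them, time stands still between calls to the robot, and variables do not carry over. Pictures are saved under pics/ and viewed, about 8 in all and at most 12, crops included, and the job is handed in when it is done.

Besides the shell and the picture viewer there is one more tool, called as name([rows], argument=value, ...), one row to a line, values as JSON. send_rows: Moves the arm, as the interface text tells. Its arguments: {"type":"object","properties":{"targets":{"type":"array","items":{"type":"array","items":{"type":"number"}}},"squeeze":{"type":"number"}},"required":["targets"]}

```bash
mkdir -p pics
python3 - <<'E'
from workcell import manip, eyes
import cv2,pickle
s=manip.get_state();print(s)
for n in("scene","top"):
    c=eyes.camera(n);pickle.dump(c,open(f'pics/{n}0.pkl','wb'))
    cv2.imwrite(f'pics/{n}0.png',cv2.resize(c['image'][:,:,::-1],(800,600),interpolation=cv2.INTER_CUBIC))
    print(n,c['camera_matrix'],c['R'],c['t'])
E
```

```text
{'clock': 0.0, 'joint_positions': array([-1.22852901,  0.41799943, -0.01033697,  1.61423091,  0.00467995,
        1.11071512, -0.05299792]), 'qd': array([ 0.0002826 , -0.00014874, -0.00058499,  0.00257141,  0.00197168,
        0.00131901, -0.00028779]), 'effort': array([ 3.88492508e-04, -8.64456868e+01,  6.78961705e-01, -4.34907603e+01,
        1.91663043e-02,  7.37991038e-03,  2.23588290e-05]), 'tool_pos': array([233.85865196, 579.19976679, 241.62037637]), 'orientation': array([-0.69366618,  0.69459606, -0.13490672,  0.13477281]), 'force': array([-0.11862685, -0.06474393,  0.51431391]), 'wrist_torque': array([ 0.04072136,  0.04862325, -0.00677899]), 'grip_width': 85.26342307737711}
scene [[452.1720008    0.         283.10669207]
 [  0.         452.1720008  212.5150579 ]
 [  0.           0.           1.        ]] [[ 0.21637095  0.97619028 -0.01536698]
 [ 0.75675606 -0.17763686 -0.62909889]
 [-0.61684997  0.12448967 -0.77717337]] [-251.72864975 -330.29425148 1666.39402953]
top [[452.27809568   0.         285.52061789]
 [  0.         452.27809568 213.98745819]
 [  0.           0.           1.        ]] [[ 0.00475003 -0.9997008   0.02399461]
 [-0.99305354 -0.00753678 -0.11742177]
 [ 0.11756748 -0.02327018 -0.99279222]] [ 102.57554967  597.21083913 1099.52188479]
```

View pics/scene0.png

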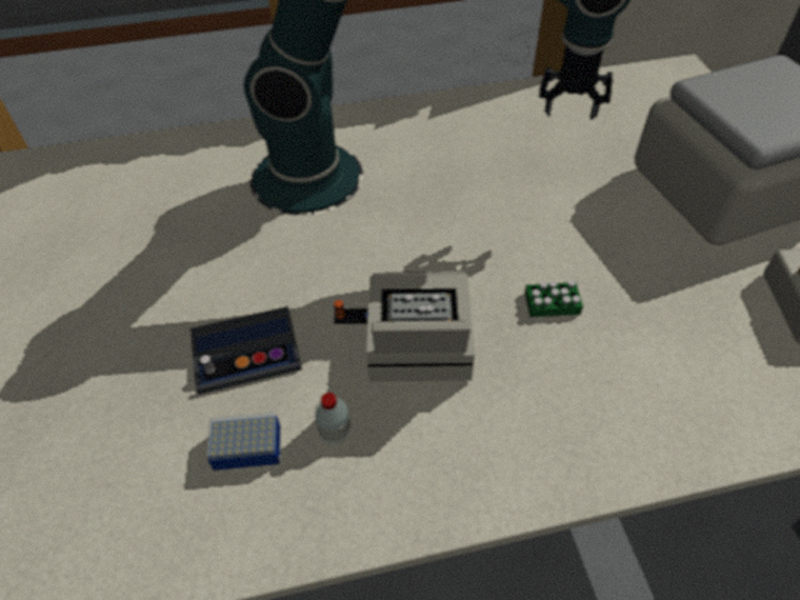

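View pics/top0.png

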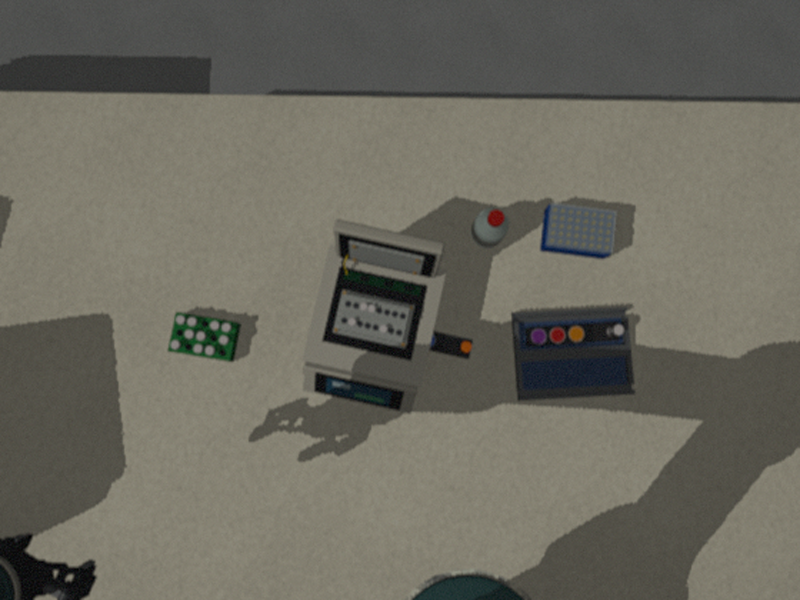

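Scene: the orange knob is at about (339,303), with the tray to its left, the reader to its right and the bottle at (330,415). Top: knob (466,346), tray corners about (514,313) to (634,398), empty berth on the robot's side. I'll enlarge the slide and tray area.

```bash
cat > h.py <<'E'
import numpy as np,pickle,cv2
def ray(c,u,v,z):
    K,R,t=(np.array(c[k]) for k in("camera_matrix","R","t"))
    d=R.T@np.linalg.inv(K)@[u,v,1];o=-R.T@t
    return o+d*(z-o[2])/d[2]
def proj(c,X):
    p=np.array(c["camera_matrix"])@(np.array(c["R"])@X+c["t"]);return p[:2]/p[2]
def crop(c,x0,x1,y0,y1,f,name):
    cv2.imwrite(name,cv2.resize(c['image'][y0:y1,x0:x1,::-1],None,fx=f,fy=f,interpolation=cv2.INTER_CUBIC))
E
python3 - <<'E'
from h import *
c=pickle.load(open('pics/top0.pkl','rb'))
crop(c,292,452,200,290,5,'pics/c1.png')
E
```

```text
(no output)
```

View pics/c1.png

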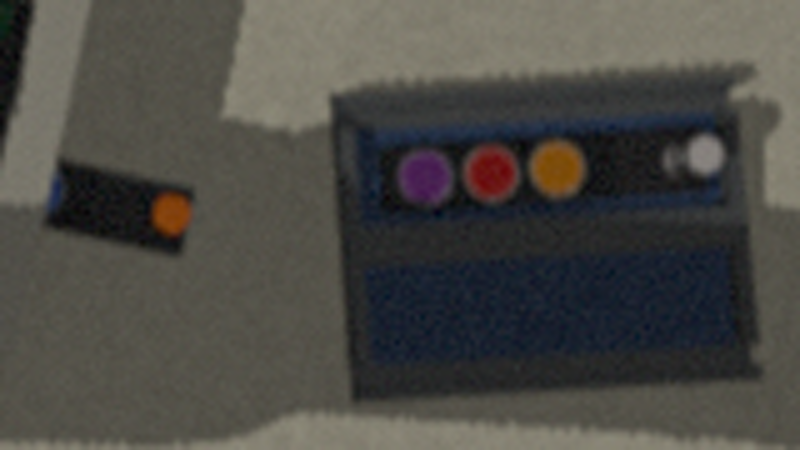

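Run:
```python
from h import *
c=pickle.load(open('pics/top0.pkl','rb'))
def P(u,v,z): return ray(c,(u+.5)/5-.5+292,(v+.5)/5-.5+200,z)
def Q(u,v,z,c=c): return ray(c,(u+.5)*.7-.5,(v+.5)*.7-.5,z)
np.set_printoptions(precision=1,suppress=True)
print('knob',P(171,214,106.3))
s=pickle.load(open('pics/scene0.pkl','rb'));print('knob scene',Q(339,303,106,s))
B=[P(*a,68.3) for a in((192,190),(182,252),(48,222),(62,162))];print('bar',*B)
for a,b in((3,0),(2,1)): d=B[a]-B[b];print(np.degrees(np.arctan2(-d[0],d[1])))
F=[P(*a,5) for a in((367,268),(727,250),(735,345),(372,360))];print('floor',*F,np.mean(F,0))
for a,b in((0,1),(3,2)): d=F[a]-F[b];print(np.degrees(np.arctan2(-d[0],d[1])))
T=[P(*a,18) for a in((333,97),(738,80),(757,375),(356,398))];print('tray',*T,np.mean(T,0))
for a,b in((0,1),(3,2)): d=T[a]-T[b];print(np.degrees(np.arctan2(-d[0],d[1])))
print('reader top -y edge? lid',Q(337,222,205),Q(441,243,205))
print('reader top corners',Q(306,362,95),Q(415,380,95))
print('bottle',Q(496,217,115))
from workcell import manip
from scipy.spatial.transform import Rotation as R
q=manip.get_state()['orientation'];print(R.from_quat(np.roll(q,-1)).as_matrix())
```

```text
knob [522.   13.6 106.3]
knob scene [525.3  11.8 106. ]
bar [535.8  -0.9  68.3] [505.8   4.1  68.3] [519.9  68.9  68.3] [548.9  62.1  68.3]
-11.803846898726668
-12.266433948871564
floor [500.6 -98.    5. ] [ 510.9 -283.9    5. ] [ 462.5 -286.3    5. ] [454.  -99.9   5. ] [ 482. -192.    5.]
3.152505986523895
2.5947113690488246
tray [587.  -79.4  18. ] [ 597.3 -287.9   18. ] [ 447.5 -292.3   18. ] [435.2 -88.9  18. ] [ 516.7 -187.1   18. ]
2.824328407966635
3.4697632591755596
reader top -y edge? lid [702.8 218.  205. ] [672.1  61.1 205. ]
reader top corners [495.7 274.3  95. ] [467.3  95.8  95. ]
bottle [736.7 -37.1 115. ]
[[ 0.9 -0.   0.4]
 [-0.4 -0.   0.9]
 [ 0.  -1.  -0. ]]
```

Estimates so far: knob at about (523,13), slide yaw about -11.5°, berth centre (482,-190) with tray yaw +3°. I'll move above the knob with the jaws along the slide's axis.

send_rows([
  [0,0,0.012,19,-38,0,60],
  [0,0,0.012,19,-38,0,60],
  [0,0,0.012,19,-38,0,60],
  [0,0,0.012,19,-38,0,60],
  [0,0,0.012,19,-38,0,60],
])

```text
clock: 0.6
tool_pos: [329.4, 387.8, 242.1]
orientation: [-0.698, 0.698, -0.114, 0.114]
force: [1.3, 0.2, -0.3]
grip_width: 60.1
```

send_rows([
  [0,0,0.012,19,-38,0,60],
  [0,0,0.012,19,-38,0,60],
  [0,0,0.012,19,-38,0,60],
  [0,0,0.012,19,-38,0,60],
  [0,0,0.012,19,-38,0,60],
])

```text
clock: 1.1
tool_pos: [424.4, 197.8, 242.2]
orientation: [-0.701, 0.701, -0.093, 0.093]
force: [1.0, 0.3, 0.1]
grip_width: 60.0
```

send_rows([
  [0,0,0.012,19,-38,0,60],
  [0,0,0.012,19,-38,0,60],
  [0,0,0.012,19,-38,0,60],
  [0,0,0.012,15,-26,0,60],
  [0,0,0.012,10,-14,0,60],
])

```text
clock: 1.6
tool_pos: [506.6, 42.8, 242.1]
orientation: [-0.703, 0.704, -0.073, 0.073]
force: [-0.4, 0.9, 0.0]
grip_width: 60.0
```

Run:
```python
from workcell import manip, eyes
from h import *
from scipy.spatial.transform import Rotation as R
import time
c=eyes.camera("wrist");pickle.dump(c,open('pics/w1.pkl','wb'))
cv2.imwrite('pics/w1.png',cv2.resize(c['image'][:,:,::-1],(800,600),interpolation=cv2.INTER_CUBIC))
s=manip.get_state();print(s['clock'],s['tool_pos'],s['grip_width'],s['joint_positions'],s['force']);print(R.from_quat(np.roll(s['orientation'],-1)).as_matrix())
```

```text
1.65 [507.56156356  41.55056501 242.1617806 ] 60.03137309159728 [-0.44175742  0.21616652  0.34339817  1.90801933 -0.08280684  1.03095184
  1.30126965] [-0.71544816 -2.6470781  -0.93198625]
[[ 9.78777446e-01  3.65119387e-04  2.04925786e-01]
 [-2.04925201e-01 -1.23735483e-03  9.78776855e-01]
 [ 6.10936316e-04 -9.99999168e-01 -1.13627284e-03]]
```

View pics/w1.png

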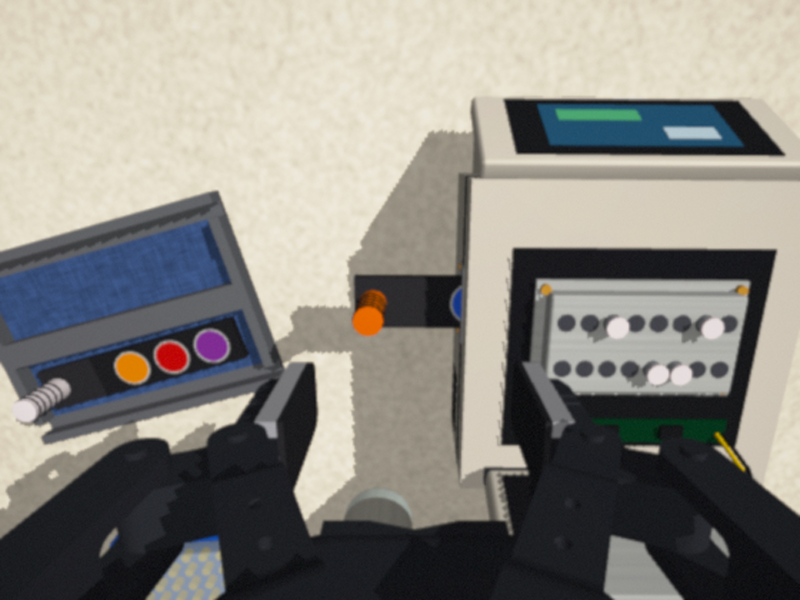

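The wrist view shows the knob top at (368,321), the bar's edges at rows 275 and 327, the case's -y edge at x≈465, and the tray at the left with its berth corner at (208,222).

Run:
```python
from h import *
np.set_printoptions(precision=1,suppress=True)
c=pickle.load(open('pics/w1.pkl','rb'))
def Q(u,v,z,c=c): return ray(c,(u+.5)*.7-.5,(v+.5)*.7-.5,z)
yaw=lambda a,b: np.degrees(np.arctan2(-(a-b)[0],(a-b)[1]))
print('cam',-c['R'].T@c['t'])
print('knob',Q(368,321,106))
a,b,e,f=Q(461,276,68),Q(357,275,68),Q(460,328,68),Q(355,326,68);print(a,b,e,f,yaw(a,b),yaw(e,f),np.linalg.norm(b-f), (b+f)/2)
a,b=Q(470,178,95),Q(460,480,95);print('case',a,b, np.degrees(np.arctan2((a-b)[1],(a-b)[0])))
print('case -x top edge', yaw(Q(800,181,95),Q(470,178,95)))
print('tube block edge',yaw(Q(750,281,120),Q(536,279,120)),yaw(Q(733,394,120),Q(550,399,120)))
# tray, outer top far edge & berth
a,b=Q(217,193,18),Q(283,368,18);print('tray +y top edge',a,b,np.degrees(np.arctan2((b-a)[1],(b-a)[0])))
a,b=Q(208,222,5),Q(230,285,5);print('berth +y end',a,b,np.degrees(np.arctan2((b-a)[1],(b-a)[0])))
print('berth side -x',Q(0,277,5),yaw(Q(208,222,5),Q(0,277,5)), yaw(Q(230,285,5),Q(10,340,5)))
print('spare filters',[Q(*p,13) for p in((212,346),(172,357),(132,368))],yaw(Q(212,346,13),Q(132,368,13)))
```

```text
cam [437.3  58.  374.2]
knob [522.8  13.1 106. ]
[517.4  71.8  68. ] [503.3   6.9  68. ] [552.   64.9  68. ] [536.6  -2.5  68. ] -12.319510899022049 -12.906056628993447 34.611595835306204 [519.9   2.2  68. ]
case [456.6  85.4  95. ] [646.7  45.3  95. ] 168.08437812720172
case -x top edge -12.266638874578364
tube block edge -12.304183183165568 -10.005155850242904
tray +y top edge [435.6 -84.6  18. ] [575.3 -76.   18. ] 3.556649487317341
berth +y end [ 454.5 -103.1    5. ] [ 504.6 -101.8    5. ] 1.4516041805123843
berth side -x [ 462.3 -273.6    5. ] 2.6113454544630197 2.388162731362487
spare filters [array([ 547.7, -127.3,   13. ]), array([ 550.2, -161.2,   13. ]), array([ 552.7, -195.6,   13. ])] 4.179697780693468
```

send_rows([
  [0,0,-0.002,5,-10,-20,45],
  [0,0,-0.002,5,-10,-20,45],
  [0,0,-0.001,5,-8,-20,45],
  [0,0,0,0,0,0,45],
  [0,0,0,0,0,0,45],
])

```text
clock: 2.15
tool_pos: [520.8, 17.8, 182.5]
orientation: [-0.703, 0.703, -0.074, 0.073]
force: [-0.1, 0.6, 1.1]
grip_width: 44.8
```

send_rows([
  [0,0,0,1.5,-4,-20,45],
  [0,0,0,0,0,-25,45],
  [0,0,0,0,0,-20,45],
  [0,0,0,0,0,-15,45],
  [0,0,0,0,0,-13,45],
])

```text
clock: 2.65
tool_pos: [522.8, 14.4, 89.5]
orientation: [0.703, -0.703, 0.073, -0.074]
force: [0.5, 0.2, 0.6]
grip_width: 45.1
```

Run:
```python
from workcell import manip, eyes
from h import *
c=eyes.camera("wrist");pickle.dump(c,open('pics/w2.pkl','wb'))
cv2.imwrite('pics/w2.png',cv2.resize(c['image'][:,:,::-1],(800,600),interpolation=cv2.INTER_CUBIC))
s=manip.get_state();print(s['clock'],s['tool_pos'],s['grip_width'],s['force'])
```

```text
2.7 [522.02848807  14.22350797  87.82159419] 45.221813231559985 [-1.69178997 -0.1607962  -3.17277673]
```

View pics/w2.png

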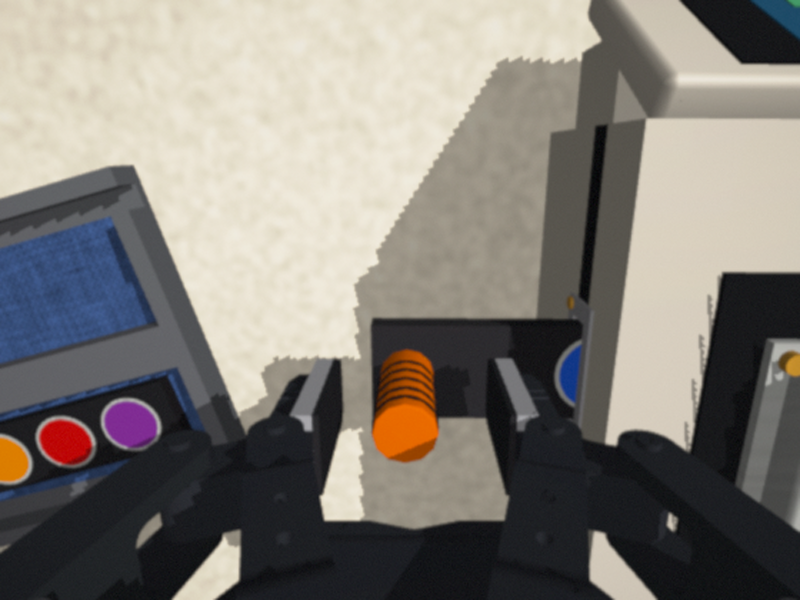

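The knob stands between the pads, with its top at (405,430), slightly left of the jaw middle (414). I'll locate it once more from this view.

Run:
```python
from h import *
np.set_printoptions(precision=1,suppress=True)
c=pickle.load(open('pics/w2.pkl','rb'))
def Q(u,v,z,c=c): return ray(c,(u+.5)*.7-.5,(v+.5)*.7-.5,z)
print('knob top',Q(405,430,106),'bottom',Q(407,375,72))
a,b,e,f=Q(580,320,68),Q(373,319,68),Q(494,416,68),Q(373,416,68)
print(a,b,e,f,np.degrees(np.arctan2(-(a-b)[0],(a-b)[1])))
from workcell import manip;print(manip.get_state()['tool_pos'])
```

```text
knob top [522.   12.8 106. ] bottom [522.2  12.8  72. ]
[516.5  72.2  68. ] [502.1   5.7  68. ] [545.6  38.8  68. ] [536.9  -2.5  68. ] -12.172647640353022
[522.   14.2  87.8]
```

send_rows([
  [0,0,0,0,-1.3,1,40],
  [0,0,0,0,0,0,30],
  [0,0,0,0,0,0,20],
  [0,0,0,0,0,0,10],
  [0,0,0,0,0,0,10],
], squeeze=45)

```text
clock: 3.2
tool_pos: [522.9, 12.2, 90.9]
orientation: [0.703, -0.703, 0.073, -0.074]
force: [-0.5, -1.6, 5.8]
grip_width: 16.7
```

send_rows([
  [0,0,0,0,0,0,10],
  [0,0,0,0,0,0,10],
  [0,0,0,0,0,0,10],
])

```text
clock: 3.5
tool_pos: [522.9, 12.1, 90.8]
orientation: [0.703, -0.703, 0.073, -0.074]
force: [-0.2, -1.8, 6.9]
grip_width: 16.3
```

send_rows([
  [0,0,0,0,0,0.4,10],
  [0,0,0,0,0,0,10],
])

```text
clock: 3.7
tool_pos: [522.8, 12.2, 91.0]
orientation: [0.703, -0.703, 0.073, -0.074]
force: [0.9, 0.1, 4.8]
grip_width: 16.3
```

send_rows([
  [0,0,0,0,0,0.7,10],
  [0,0,0,0,0,0,10],
  [0,0,0,0,0,0,10],
])

```text
clock: 4.0
tool_pos: [522.4, 12.3, 91.3]
orientation: [-0.703, 0.703, -0.074, 0.074]
force: [-0.5, -0.5, 1.3]
grip_width: 16.3
```

send_rows([
  [0,0,0,-0.6,-2.9,0.2,10],
  [0,0,0,-1.3,-5.9,0,10],
  [0,0,0,-1.3,-5.9,0,10],
  [0,0,0,-1.3,-5.9,0,10],
  [0,0,0,-1.3,-5.9,0,10],
])

```text
clock: 4.5
tool_pos: [516.5, -15.0, 91.5]
orientation: [-0.703, 0.703, -0.074, 0.074]
force: [0.6, 0.9, -1.6]
grip_width: 16.5
```

Forces are low, so I'll continue.

send_rows([
  [0,0,0,-1.3,-5.9,0,10],
  [0,0,0,-1.3,-5.9,0,10],
  [0,0,0,-1.3,-5.9,0,10],
  [0,0,0,-1.3,-5.9,0,10],
  [0,0,0,-1.3,-5.9,0,10],
])

```text
clock: 5.0
tool_pos: [510.1, -44.3, 91.6]
orientation: [-0.703, 0.703, -0.074, 0.074]
force: [-0.2, -0.7, -0.8]
grip_width: 16.6
```

Run:
```python
from workcell import manip, eyes
from h import *
c=eyes.camera("wrist");pickle.dump(c,open('pics/w3.pkl','wb'))
cv2.imwrite('pics/w3.png',cv2.resize(c['image'][:,:,::-1],(800,600),interpolation=cv2.INTER_CUBIC))
s=manip.get_state();print(s['clock'],s['tool_pos'],s['grip_width'],s['force'],s['wrist_torque'])
```

```text
5.05 [509.87731014 -45.29786452  91.59276268] 16.338735802458675 [-0.28382422 -1.96937196 -0.96528097] [-0.15329742  0.08545596 -0.00373871]
```

View pics/w3.png

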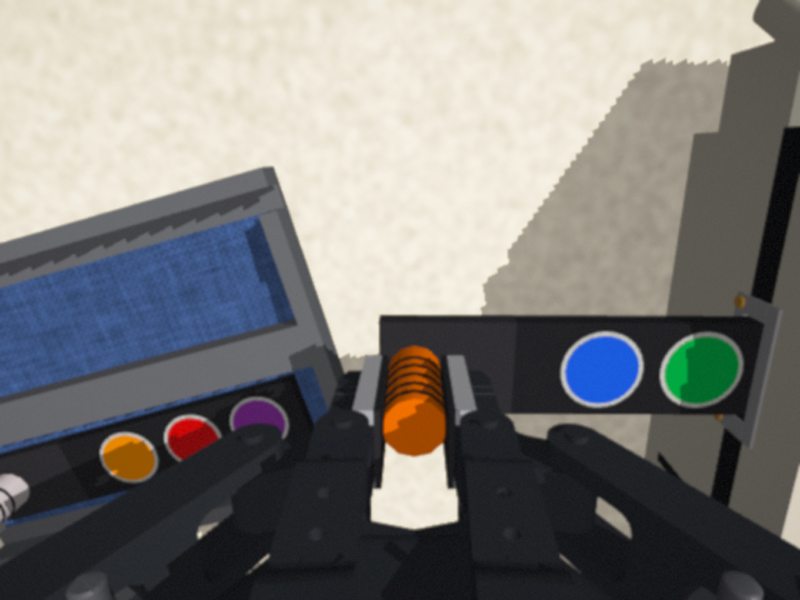

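The slide follows straight and level, with the blue and green filters out and the bar's edges parallel to the image rows. I'll keep pulling.

send_rows([
  [0,0,0,-1.3,-5.9,0,10],
  [0,0,0,-1.3,-5.9,0,10],
  [0,0,0,-1.3,-5.9,0,10],
  [0,0,0,-1.3,-5.9,0,10],
  [0,0,0,-1.3,-5.9,0,10],
])

```text
clock: 5.55
tool_pos: [503.6, -73.8, 91.5]
orientation: [-0.703, 0.703, -0.074, 0.074]
force: [-0.8, -0.4, -1.6]
grip_width: 16.4
```

send_rows([
  [0,0,0,-1.3,-5.9,0,10],
  [0,0,0,-1.3,-5.9,0,10],
  [0,0,0,-1.3,-5.9,0,10],
  [0,0,0,-1.3,-5.9,0,10],
  [0,0,0,-1.3,-5.9,0,10],
])

```text
clock: 6.05
tool_pos: [497.1, -103.3, 91.6]
orientation: [-0.703, 0.703, -0.074, 0.074]
force: [-0.9, -0.2, -0.7]
grip_width: 16.6
```

send_rows([
  [0,0,0,-1.3,-5.9,0,10],
  [0,0,0,-1.3,-5.9,0,10],
  [0,0,0,-1.3,-5.9,0,10],
  [0,0,0,0,0,0,10],
])

```text
clock: 6.45
tool_pos: [493.1, -121.4, 91.6]
orientation: [-0.703, 0.703, -0.074, 0.074]
force: [0.6, -0.1, -1.4]
grip_width: 16.3
```

Run:
```python
from workcell import manip, eyes
from h import *
c=eyes.camera("wrist");pickle.dump(c,open('pics/w4.pkl','wb'))
cv2.imwrite('pics/w4.png',cv2.resize(c['image'][:,:,::-1],(800,600),interpolation=cv2.INTER_CUBIC))
s=manip.get_state();print(s['clock'],s['tool_pos'],s['grip_width'],s['force'],s['wrist_torque'])
```

```text
6.5 [ 493.211243   -120.8398483    91.55058532] 16.74770288247586 [-0.55313911  0.2474823  -0.28153694] [-0.013212    0.02382395  0.04772916]
```

View pics/w4.png

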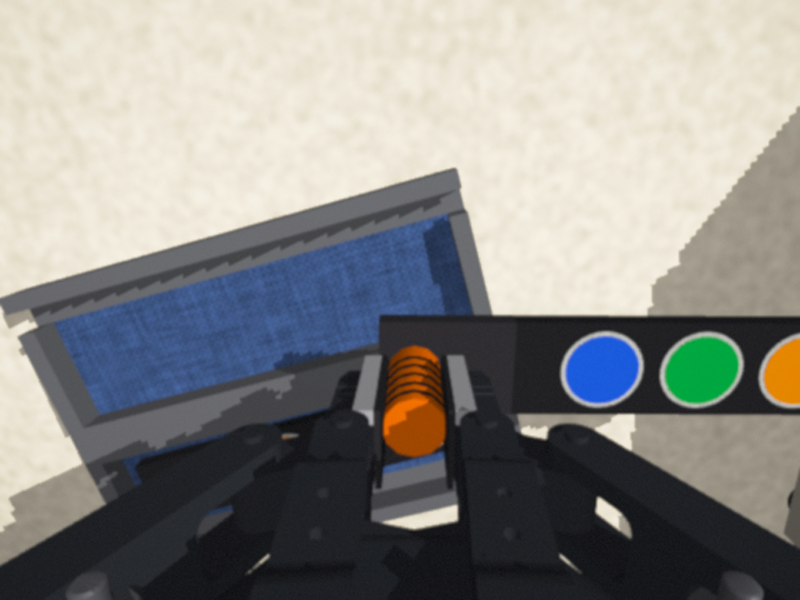

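The slide is clear of the channel and level, held at the same place by the knob. The empty berth's corners are at about (57,322), (98,415), (447,217) and (471,318).

Run:
```python
from h import *
np.set_printoptions(precision=1,suppress=True)
c=pickle.load(open('pics/w4.pkl','rb'))
def Q(u,v,z,c=c): return ray(c,(u+.5)*.7-.5,(v+.5)*.7-.5,z)
yaw=lambda a,b: np.degrees(np.arctan2(-(a-b)[0],(a-b)[1]))
F=[Q(57,322,5),Q(447,217,5),Q(471,318,5),Q(98,415,5)];print(*F,np.mean(F,0),yaw(F[1],F[0]),yaw(F[2],F[3]))
T=[Q(2,300,18),Q(457,170,18)];print('outer -x edge',*T,yaw(T[1],T[0]))
K=Q(414,425,107);B=[Q(381,318,69),Q(381,411,69)];print('knob',K,'bar end',*B,'edge yaw',yaw(Q(800,317,69),B[0]),yaw(Q(760,413,69),B[1]))
# level check: filter spacing / bar width along length
print(np.linalg.norm(B[0]-B[1]),np.linalg.norm(Q(780,317,69)-Q(780,413,69)))
```

```text
[ 463.6 -285.6    5. ] [453.4 -97.4   5. ] [501.9 -95.4   5. ] [ 513.5 -285.3    5. ] [ 483.1 -190.9    5. ] 3.0987780804235516 3.4939808057394477
outer -x edge [ 446.8 -294.2   18. ] [433.9 -90.4  18. ] 3.6141954270588856
knob [ 491.9 -120.5  107. ] bar end [ 472.9 -127.6   69. ] [ 506.3 -135.3   69. ] edge yaw -11.831040686294562 -12.309697515948141
34.329152186487626 36.17834075291074
```

send_rows([
  [0,0,0.01,-0.3,-7,1,10],
  [0,0,0.026,-0.5,-14,1,10],
  [0,0,0.026,-0.5,-14,1,10],
  [0,0,0.026,-0.5,-14,1,10],
  [0,0,0.026,-0.5,-14,1,10],
])

```text
clock: 7.0
tool_pos: [491.0, -184.3, 96.7]
orientation: [-0.706, 0.706, -0.033, 0.033]
force: [-0.2, 0.4, -1.0]
grip_width: 16.5
```

send_rows([
  [0,0,0.026,-0.5,-14,1,10],
  [0,0,0.026,-0.5,-14,1,10],
  [0,0,0.026,-0.5,-14,0,10],
  [0,0,0.026,-0.5,-14,0,10],
  [0,0,0.026,-0.5,-14,0,10],
])

```text
clock: 7.5
tool_pos: [488.5, -254.3, 98.6]
orientation: [-0.707, 0.707, 0.013, -0.013]
force: [-0.1, -0.5, 0.2]
grip_width: 16.6
```

send_rows([
  [0,0,0.026,-0.6,-7.6,0,10],
  [0,0,0,0,0,-8,10],
  [0,0,0,0,0,-10,10],
  [0,0,0,0,0,-5,10],
  [0,0,0,0,0,0,10],
])

```text
clock: 8.0
tool_pos: [487.5, -260.3, 74.4]
orientation: [0.707, -0.706, -0.021, 0.022]
force: [-0.5, 0.6, -1.2]
grip_width: 16.4
```

Run:
```python
from workcell import manip, eyes
from h import *
s=manip.get_state();print(s['clock'],s['tool_pos'],s['orientation'],s['grip_width'],s['force'],s['wrist_torque'])
c=eyes.camera("top");pickle.dump(c,open('pics/t5.pkl','wb'))
w=eyes.camera("wrist");pickle.dump(w,open('pics/w5.pkl','wb'))
i=cv2.resize(c['image'][200:290,352:452,::-1],(400,360),interpolation=cv2.INTER_CUBIC)
j=cv2.resize(w['image'][:,:,::-1],(400,300));j=cv2.copyMakeBorder(j,0,60,0,0,cv2.BORDER_CONSTANT)
cv2.imwrite('pics/m5.png',np.hstack([i,j]))
```

```text
8.0 [ 487.46988735 -260.29987386   74.39388261] [ 0.70704864 -0.70649336 -0.02120046  0.02235822] 16.375912480782546 [-0.50668029  0.56547446 -1.22476953] [-0.07347724  0.04982698  0.01828263]
```

View pics/m5.png

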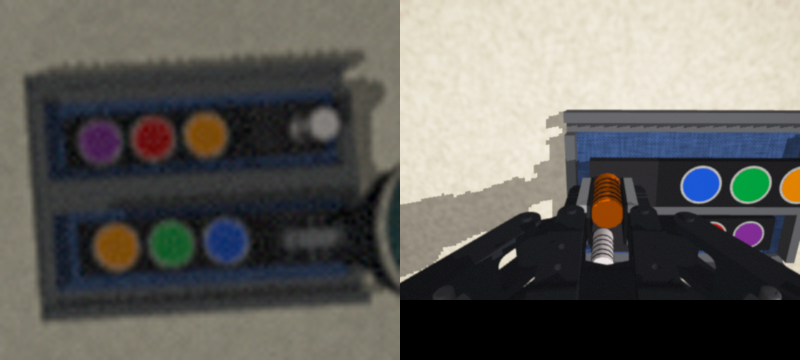

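The slide is aligned over the berth (filters at rows 246, 243 and 240), parallel to the spare and filters up. One number check before lowering.

Run:
```python
from h import *
np.set_printoptions(precision=1,suppress=True)
c=pickle.load(open('pics/t5.pkl','rb'))
P=lambda u,v,z:ray(c,(u+.5)/4-.5+352,(v+.5)/4-.5+200,z)
for z,pts in((51,((117,246),(172,243),(227,240))),(13,((101,142),(154,138),(207,134)))):
    X=np.array([P(*p,z) for p in pts]);d=X[0]-X[2];print(*X,np.degrees(np.arctan2(-d[0],d[1])))
```

```text
[ 480.  -127.6   51. ] [ 482.  -161.6   51. ] [ 484.  -195.6   51. ] 3.3762790365558444
[ 546.5 -127.6   13. ] [ 549.3 -161.7   13. ] [ 552.1 -195.8   13. ] 4.661874553742583
```

send_rows([
  [0,0,0,-0.5,0,-8,10],
  [0,0,0,0,0,-10,10],
  [0,0,0,0,0,-8,10],
  [0,0,0,0,0,-5,10],
  [0,0,0,0,0,-2,10],
])

```text
clock: 8.6
tool_pos: [487.1, -261.0, 41.7]
orientation: [0.707, -0.707, -0.021, 0.022]
force: [0.5, -0.6, -0.7]
grip_width: 16.6
```

send_rows([
  [0,0,0,0,0,-1,10],
  [0,0,0,0,0,-1,10],
  [0,0,0,0,0,-1,10],
  [0,0,0,0,0,-0.5,10],
  [0,0,0,0,0,0,10],
])

```text
clock: 9.1
tool_pos: [487.5, -261.1, 39.1]
orientation: [-0.707, 0.707, 0.022, -0.022]
force: [0.8, 0.0, -1.0]
grip_width: 16.6
```

send_rows([
  [0,0,0,0,0,-0.7,10],
  [0,0,0,0,0,-0.7,10],
  [0,0,0,0,0,0,10],
])

```text
clock: 9.4
tool_pos: [487.4, -261.0, 37.6]
orientation: [-0.707, 0.707, 0.022, -0.022]
force: [0.5, 0.4, -0.8]
grip_width: 16.5
```

send_rows([
  [0,0,0,0,0,-0.7,10],
  [0,0,0,0,0,0,10],
  [0,0,0,0,0,0,10],
])

```text
clock: 9.7
tool_pos: [487.4, -261.1, 36.9]
orientation: [-0.707, 0.707, 0.022, -0.022]
force: [1.3, 0.3, -0.3]
grip_width: 16.8
```

send_rows([
  [0,0,0,0,0,-0.5,10],
  [0,0,0,0,0,0,10],
])

```text
clock: 9.9
tool_pos: [487.4, -261.1, 36.5]
orientation: [-0.707, 0.707, 0.022, -0.022]
force: [0.4, -0.4, -0.7]
grip_width: 16.8
```

send_rows([
  [0,0,0,0,0,-0.5,10],
  [0,0,0,0,0,0,10],
])

```text
clock: 10.1
tool_pos: [487.5, -261.1, 36.3]
orientation: [-0.707, 0.707, 0.022, -0.022]
force: [-2.9, 1.5, 8.3]
grip_width: 16.6
```

send_rows([
  [0,0,0,0,0,-0.4,10],
  [0,0,0,0,0,0,10],
])

```text
clock: 10.3
tool_pos: [487.5, -261.2, 36.3]
orientation: [0.707, -0.707, -0.022, 0.021]
force: [-5.3, 3.4, 16.1]
grip_width: 16.5
```

It touched down at 36.3, as predicted. I'll ease off and release slowly.

send_rows([
  [0,0,0,0,0,0.5,10],
  [0,0,0,0,0,0.2,10],
  [0,0,0,0,0,0,18],
  [0,0,0,0,0,0,22],
  [0,0,0,0,0,0,30],
], squeeze=20)

```text
clock: 10.8
tool_pos: [487.4, -261.1, 36.2]
orientation: [-0.707, 0.707, 0.022, -0.022]
force: [0.5, -0.2, -0.1]
grip_width: 29.7
```

send_rows([
  [0,0,0,0,0,0,40],
  [0,0,0,0,0,0,40],
  [0,0,0,0,0,5,40],
  [0,0,0,0,0,10,40],
  [0,0,0,0,0,15,40],
])

```text
clock: 11.3
tool_pos: [487.1, -261.0, 67.0]
orientation: [0.707, -0.707, -0.021, 0.022]
force: [-1.5, -0.8, 1.0]
grip_width: 39.8
```

send_rows([
  [0,0,0,0,0,20,40],
  [0,0,0,0,0,25,40],
  [0,0,0,0,0,30,40],
  [0,0,0,0,0,30,40],
  [0,0,0,0,0,0,40],
])

```text
clock: 11.8
tool_pos: [489.0, -262.0, 176.3]
orientation: [-0.706, 0.708, 0.024, -0.019]
force: [0.9, -0.6, -1.1]
grip_width: 40.3
```

Run:
```python
from workcell import manip, eyes
from h import *
s=manip.get_state();print(s['clock'],s['tool_pos'],s['grip_width'],s['force'])
w=eyes.camera("wrist");c=eyes.camera("top");pickle.dump((w,c),open('pics/f.pkl','wb'))
j=cv2.resize(w['image'][:,:,::-1],(480,360));i=cv2.resize(c['image'][140:300,240:460,::-1],(320,233))
i=cv2.copyMakeBorder(i,0,127,0,0,cv2.BORDER_CONSTANT)
cv2.imwrite('pics/m6.png',np.hstack([j,i]))
```

```text
11.8 [ 489.0074122  -262.03897346  176.25396355] 40.31994213433835 [ 0.94629942 -0.62525621 -1.08747458]
```

View pics/m6.png

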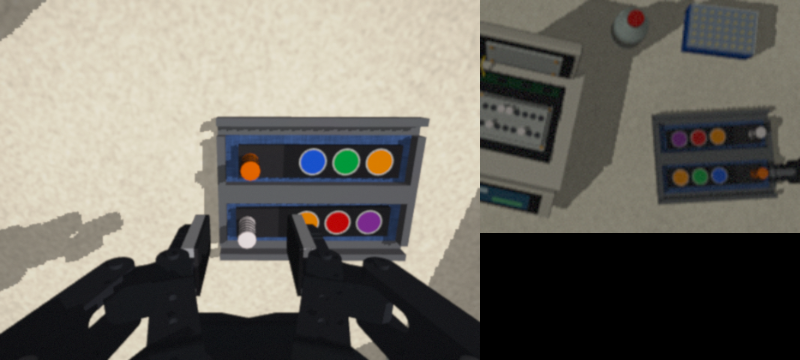

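The slide lies flat and centred in the empty berth, filters up. The spare is undisturbed and the gripper is clear, so I'm handing in.

```bash
python3 -c "
from workcell import order;print(order.finish_job())"
```

```text
the job is handed in; nothing more can be done
None
```

The filter slide with the orange knob is out of the reader and lying filters up in the tray's empty berth, and the job is handed in. I gripped it only by its knob, with the jaws along the slide's axis. It came straight out along the channel with forces under about 2 N, and I carried it level to the tray. I lowered it until it touched, eased off and let go. The robot's clock was at 11.8 s at the last check.

- **Placement:** the last pictures show the slide in the berth, parallel to the spare, with the gripper clear about 140 mm above where it let go. Just before lowering, it was within about 1 mm of the berth's axis and 0.5° of the tray's direction.
- **Other objects:** the spare, reader, bottle and tip box look unmoved. The tube rack was outside the last crops, but the arm never came near it.
- **Forces:** the largest reading was about 17 N at the wrist, when I pressed slightly after touching down in the berth; I eased that off before releasing. Closing the grip on the knob had pushed it down with about 7 N, which I relieved before pulling.
- **Disagreement:** the fingers read 16.5 mm on the 18 mm knob throughout; I took this as the pads giving slightly. The slide did not slip in the grip.

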